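Fold open the bifold door of the yellow-grip cupboard

TASK

Open the small cupboard that has the yellow grip: pull the bifold door by that grip so that both panels fold together along the track, all the way open, then let go and leave it standing open. Keep the cupboard with the black grip shut, and do not knock the white dish of wheel nuts.

Things in the scene. Friction and masses are not known exactly. Their poses are not given: they have to be found in the camera images.
- yellow_grip: Yellow upright round bar, 20 mm thick, 135 long, 34 mm (axis) off the outer face of the lead panel, 30 mm past the fold. Origin: centre of its top end, 210 mm above the table; upper 70 mm free all round: pinch 30 mm below the top, from above. Turns with the lead panel: +z up, -x out of its face, +y along it to the fold. Door shut at the start: fixed hinge at x +46, y +170 mm in these axes.
- yellow_door (a joint): Opening angle q, rad, 0 shut, 1.35 stop. Two panels 140 wide, 12 thick, hinged in their back faces. First panel turns q on the fixed hinge, fold swings out; lead panel turns q the other way (anticlockwise from above), end on track. Grip from fixed hinge, shut-door axes, mm: x = -110 sin q - 46 cos q, y = -170 cos q - 46 sin q. Stays where left, no latch; about 2 N at the grip.
- black_door (a joint): Opening angle of the twin cupboard's bifold door, rad: 0 shut, as it starts; to stay shut. Its grip is black, its fixed hinge at the right end. Both cupboards are fixed, grey, 304 mm wide, 190 deep, roof top 200 above the table, white door panels up to 180, front roughly to the robot; either may stand left or right.
- dish: White ceramic dish, 124 mm across, 24 mm high, with three black wheel nuts lying in it, on the table between the robot and the cupboards; a bystander. Origin: centre of its underside.

How it is judged:
On the way:
1. the yellow grip, held or hooked by the fingers, has drawn the door part open (value of joint yellow_door above 0.3 rad and contact force between the fingers and yellow_grip above 0.3 N), for 0.1 s.
At the end, for the whole second after the job is handed in: The yellow-grip door stands still, folded open by more than 1.15 rad (66 degrees; the stop is at 1.35), and the black-grip door is shut to within 0.1 rad (value of joint yellow_door above 1.15 rad and velocity of joint yellow_door between -0.05 and 0.05 rad/s and value of joint black_door below 0.1 rad); the robot touches nothing.
It fails at once if the black-grip door is opened by more than 0.17 rad (value of joint black_door above 0.17 rad).
It fails at once if the white dish is knocked more than 20 mm from its place or tipped by more than 0.35 rad (distance of dish from where it was at the start of the episode above 0.02 m or angle between dish's own z axis and vertical above 0.35 rad).
It also fails if it takes over 40 s, if anything falls off the work surface, if the arm or the gripper's body presses on something with over 40 N, if the wrist force passes 120 N, or if a joint passes its speed limit or range.

ROBOT

A 6-joint arm with a two-finger parallel gripper is mounted at the origin on the work surface. World frame = base frame: x ahead of the robot, y to its left, z up, the work surface at z = 0. Lengths are in m, angles in rad, forces in N, time in s.
With the tool pointing down it reaches from about 0.225 to 0.875 m from the base axis. Payload 3.4 kg.
Tool frame: the origin (TCP) lies at the very end of the fingers, on their centre line; the grasp point (between the pads) lies 19 mm behind it; x points along the fingers, y is the direction in which the jaws open and shut, and the axes are right-handed (so a half turn about x gives the same grasp; the last joint's range is limited). The gripper opens to 85 mm and grips with 20 to 120 N. Pads are 22 mm wide; open, the fingers measure 114 mm over their backs; the gripper's body (76 mm by 85 mm) begins 54 mm behind the grasp point. The pads swing forward as they close: fully open they stand 13 mm farther back than shut.
Start: joints at [1.061, 0.276, 1.505, -0, 1.361, -0.121], TCP at [0.218, 0.532, 0.21] pointing down, gripper open.
Joint ranges: [-2.89, 2.89], [-0.75, 2.08], [0.22, 2.7], [-1.18, 4.32], [0.11, 2.71], [-2.7, 2.7]. Speed limits (rad/s): [2.57, 2.57, 3.14, 3.14, 3.14, 3.14].

INTERFACE

Orientations are given as a unit quaternion [w, x, y, z].
In Python, from rig import manip gives the robot as it stands. The module is installed in compiled form; this text tells all that it offers.
- The arm moves only by the tool play_rows, never from a script. Its argument "plan" is a list that holds one entry, the list of rows, each a list of 5 numbers: the closure, from 0 (fully open) to 1 (shut), then the shift along the tool's x, y, z in m, then the turn about the tool's x in degrees. A call has 1 to 12 rows; each row is the pose to reach, as a shift and turn from the pose measured when the call began, along the tool's axes at that moment; what a row does not reach only later rows make up. A row lasts 1/10 s, in which the tool goes at most 50 mm and 8.59 degrees, less where a joint would pass 70% of its speed; a pose out of reach is approached as far as the arm can. A call with a gripper value outside its range is refused whole. The fingers move at their own pace and stop on an object; "grip_force" is the grip in N (left out, the last holds). Time passes only in rows, so rows that repeat a pose let the fingers close. It gives the time, the measured TCP pose, the force and the opening at its end, in the units of the state.
- manip.get_state(): the state, without advancing time (a new reading comes with each control period).
- manip.get_image(name): name is "scene" or "top"; returns (picture, depth): 420x560x3 uint8, red, green, blue; 420x560 float32, m along the optical axis (not along the pixel's ray), 0 where there is no reading.
- manip.camera_params(name): a dict with "intrinsics" (3x3 intrinsics, pixels), "R" (3x3) and "t" (3): a world point X has camera coordinates R X + t. Camera axes: x right, y down, z forward; pixel columns grow to the right and rows downward; lengths in m; the calibration is good to about 2 mm. A picture is of the moment at which its call begins. camera_params takes no time and is no camera call.
- manip.sign_off(): hands the job in, once; it reports no verdict.
The state is a dict: "clock": time; "qpos": joint angles; "qd": joint speeds; "effort": joint torques, N m; "position": TCP position; "ee_rot": TCP orientation; "contact_force": force on the tool from outside, world axes, zero at the start; "moment": the same for the moment, N m; "width": finger opening in m.
Only numpy, scipy, OpenCV 4.12 (cv2) and the standard library are available. Lean on these libraries where they do the work, as an engineer would, in place of code of your own. Each camera call takes 0.05 s, during which the arm holds its last target.

## Working session

There is one attempt and no reset: what is moved stays moved. The work goes in short steps, Python scripts to look and compute and a tool call to move; the robot and the scene stay as the last step left them, time stands still between calls to the robot, and variables do not carry over. Pictures are saved under pics/ and viewed, and the job is handed in when it is done.

Besides the shell and the picture viewer there is one more tool, called after "Emit:" by a JSON object that holds its "name" and its "arguments". play_rows: Moves the arm, as the interface text tells. Its arguments: {"type":"object","properties":{"plan":{"type":"array","items":{"type":"array","items":{"type":"array","items":{"type":"number"}}}},"grip_force":{"type":"number"}},"required":["plan"]}

```bash
mkdir -p pics; python3 - <<'E'
from rig import manip
import cv2,numpy as np
s=manip.get_state();print({k:np.round(v,4).tolist() for k,v in s.items()})
for n in("scene","top"):
    im,d=manip.get_image(n);cv2.imwrite(f"pics/{n}0.png",im[:,:,::-1]);np.savez(f"{n}0.npz",im=im,d=d);p=manip.camera_params(n);print(n,{k:np.round(v,3).tolist() for k,v in p.items()})
E
```

```text
{'clock': 0.0, 'qpos': [1.061, 0.2766, 1.5062, -0.0, 1.3607, -0.121], 'qd': [-0.0008, 0.0002, -0.0005, 0.0005, -0.0016, -0.0002], 'effort': [-0.0008, -41.678, -24.5806, -0.0005, 0.0112, -0.0], 'position': [0.2177, 0.5316, 0.2095], 'ee_rot': [0.6936, 0.1359, 0.694, -0.1372], 'contact_force': [-0.6533, 0.6712, -0.3437], 'moment': [-0.0344, -0.0057, -0.0303], 'width': 0.0852}
scene {'intrinsics': [[392.315, 0.0, 270.124], [0.0, 392.315, 214.422], [0.0, 0.0, 1.0]], 'R': [[0.357, -0.934, -0.004], [-0.885, -0.337, -0.32], [0.298, 0.118, -0.947]], 't': [-0.17, 0.551, 0.998]}
top {'intrinsics': [[457.734, 0.0, 278.111], [0.0, 457.734, 208.981], [0.0, 0.0, 1.0]], 'R': [[-0.015, -1.0, 0.011], [-0.99, 0.013, -0.142], [0.142, -0.013, -0.99]], 't': [0.001, 0.555, 1.356]}
```

View pics/scene0.png

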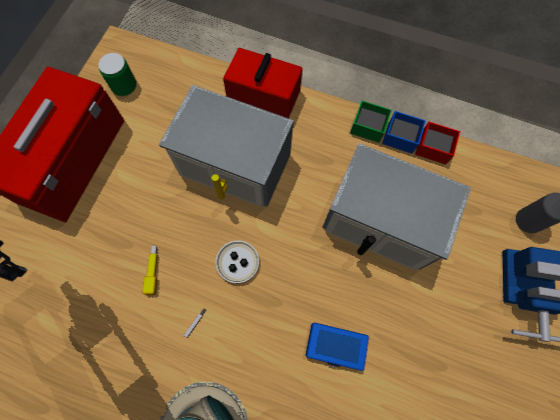

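View pics/top0.png

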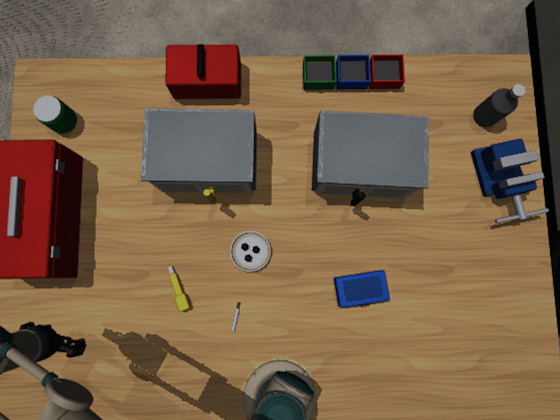

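The yellow-grip cupboard is the left one, with its grip at scene pixel (218,187) and top pixel (209,193). The black grip is at scene (367,243), and the dish is at scene (238,262) / top (251,252). Next I'll measure them.

```bash
cat > h.py <<'E'
import numpy as np,cv2
from rig import manip
def pts(n,im,d):
    p=manip.camera_params(n);K=np.array(p["intrinsics"]);R=np.array(p["R"]);t=np.array(p["t"])
    v,u=np.mgrid[:d.shape[0],:d.shape[1]]
    c=np.stack([(u-K[0,2])/K[0,0]*d,(v-K[1,2])/K[1,1]*d,d],-1)
    w=(c-t)@R; w[d==0]=np.nan
    return w
E
python3 - <<'E'
from h import *
for n,roi in(("scene",(140,300,80,220)),("top",(130,270,95,210))):
    z=np.load(n+"0.npz");im,d=z["im"],z["d"];w=pts(n,im,d)
    hsv=cv2.cvtColor(im,cv2.COLOR_RGB2HSV)
    u0,u1,v0,v1=roi;m=np.zeros(d.shape,bool);m[v0:v1,u0:u1]=1
    y=m&(hsv[...,0]>22)&(hsv[...,0]<35)&(hsv[...,1]>180)&(w[...,2]>.06)
    P=w[y];print(n,"yellow",len(P),P.min(0),P.max(0));
    T=P[P[:,2]>.2];print(" top pts",len(T),T.mean(0),T.min(0),T.max(0))
    L=P[P[:,2]<.195];print(" side",L[:,:2].mean(0) if len(L) else 0)
    for z0 in np.arange(.08,.2,.03):
        q=P[(P[:,2]>z0)&(P[:,2]<z0+.03)]
        if len(q):print("  z",round(z0,2),len(q),q.mean(0))
    r=m&(abs(w[...,2]-.2)<.006)&(hsv[...,1]<80)
    Q=w[r];rect=cv2.minAreaRect((Q[:,:2]*1000).astype(np.float32));print(" roof",len(Q),Q[:,2].mean(),rect,cv2.boxPoints(rect).tolist())
    f=m&(w[...,2]>.04)&(w[...,2]<.17)&(hsv[...,1]<60)
    F=w[f]
    print(" front",len(F), F[::150].round(3).tolist())
    dm=(w[...,2]>.012)&(w[...,2]<.03);
    c=(238,262) if n=="scene" else (251,252)
    v,u=np.mgrid[:420,:560];dm&=np.hypot(u-c[0],v-c[1])<30
    D=w[dm];print(" dish",len(D),(D.min(0)+D.max(0))/2,D.max(0)-D.min(0))
E
```

```text
scene yellow 223 [0.5705707  0.17805742 0.07865008] [0.61766035 0.23482609 0.21216735]
 top pts 49 [0.57932587 0.18744879 0.20844279] [0.5705707  0.17856523 0.20040857] [0.58971898 0.19792655 0.21216735]
 side [0.58427704 0.18518681]
  z 0.08 39 [0.58734443 0.18575434 0.09542627]
  z 0.11 64 [0.58988308 0.18531488 0.12707964]
  z 0.14 35 [0.57694526 0.18409739 0.15448304]
  z 0.17 35 [0.57519543 0.18354335 0.18474005]
  z 0.2 49 [0.57932587 0.18744879 0.20844279]
 roof 7763 0.20010411310915174 ((716.3209838867188, 215.2084503173828), (305.83673095703125, 207.36001586914062), 88.43537902832031) [[608.5042724609375, 65.17800903320312], [815.7869873046875, 59.51617431640625], [824.1376953125, 365.2388916015625], [616.85498046875, 370.9007263183594]]
 front 1811 [[0.942, 0.216, 0.141], [0.62, 0.319, 0.165], [0.619, 0.277, 0.16], [0.713, 0.063, 0.111], [0.617, 0.288, 0.105], [0.616, 0.263, 0.107], [0.614, 0.186, 0.15], [0.613, 0.168, 0.142], [0.612, 0.139, 0.14], [0.669, 0.064, 0.054], [0.613, 0.14, 0.085], [0.613, 0.133, 0.062], [0.625, 0.072, 0.04]]
 dish 578 [0.43299691 0.08314607 0.02
[... 278 characters left out ...]
.11 5 [0.59839175 0.18228711 0.13139234]
  z 0.14 2 [0.5786973  0.17712071 0.15918106]
  z 0.17 3 [0.58012326 0.17596367 0.18541965]
  z 0.2 8 [0.57855299 0.18029987 0.20911617]
 roof 7856 0.2003958141419567 ((715.3460693359375, 212.32977294921875), (305.08929443359375, 205.35081481933594), 88.52628326416016) [[608.7813720703125, 62.476226806640625], [814.0643310546875, 57.1949462890625], [821.9107666015625, 362.1833190917969], [616.6278076171875, 367.464599609375]]
 front 865 [[0.785, 0.058, 0.123], [0.617, 0.284, 0.153], [0.613, 0.135, 0.148], [0.616, 0.269, 0.114], [0.611, 0.084, 0.108], [0.613, 0.127, 0.074]]
 dish 513 [0.43179363 0.08000965 0.02098227] [0.11924186 0.12156733 0.01795214]
```

```bash
cat >> h.py <<'E'
from scipy.spatial.transform import Rotation as Ro
G0=np.array([.579,.185]);YAW=np.deg2rad(-1.55)
ex=np.array([np.cos(YAW),np.sin(YAW)]);ey=np.array([-np.sin(YAW),np.cos(YAW)])
H=G0+.046*ex+.170*ey
def grip(q):
    return H+(-.110*np.sin(q)-.046*np.cos(q))*ex+(-.170*np.cos(q)-.046*np.sin(q))*ey
def tool():
    s=manip.get_state();w,x,y,z=s["ee_rot"];R=Ro.from_quat([x,y,z,w]).as_matrix()
    return s,np.array(s["position"]),R
def to(p,R,P): return R.T@(np.array(P)-p)
E
python3 - <<'E'
from h import *
s,p,R=tool();print(R.round(3));print("jaw yaw deg",np.degrees(np.arctan2(R[1,1],R[0,1])))
g=grip(0);print(g,grip(1.35))
for P in([*g,.26],[*g,.161]):print(to(p,R,P)*1000)
E
```

```text
[[-0.001  0.379  0.925]
 [-0.001  0.925 -0.379]
 [-1.    -0.002 -0.   ]]
jaw yaw deg 67.72492394133693
[0.579 0.185] [0.50999949 0.27478486]
[ -50.15665782 -183.91213599  465.698177  ]
[  48.84320655 -183.74927753  465.7164226 ]
```

Emit:
{"name": "play_rows", "arguments": {"plan": [[[0,-0.06,0,0,0],[0,-0.06,-0.02,0.045,-3],[0,-0.06,-0.037,0.093,-6],[0,-0.06,-0.055,0.14,-9],[0,-0.06,-0.074,0.186,-12],[0,-0.06,-0.092,0.233,-15],[0,-0.06,-0.11,0.279,-18],[0,-0.06,-0.129,0.326,-20.7],[0,-0.06,-0.147,0.372,-20.7],[0,-0.06,-0.165,0.419,-20.7],[0,-0.06,-0.184,0.4657,-20.7],[0,-0.06,-0.184,0.4657,-20.7]]], "grip_force": 30}}

```text
clock: 1.3
position: [0.5831, 0.1799, 0.2682]
ee_rot: [0.707, 0.01, 0.707, -0.014]
contact_force: [-0.2, 0.4, -0.0]
width: 0.0856
```

```bash
cat > st.py <<'E'
from h import *
s,p,R=tool();print(s["clock"],p.round(4),"yaw",np.degrees(np.arctan2(R[1,1],R[0,1])).round(1),"F",np.round(s["contact_force"],1),"w",s["width"],"q",np.round(s["qpos"],2))
E
python3 st.py; python3 - <<'E'
from h import *
s,p,R=tool();print(R.round(3),to(p,R,[*grip(0),.161])*1000)
im,d=manip.get_image("scene");cv2.imwrite("pics/s1.png",cv2.resize(im[60:300,100:420,::-1],None,fx=2.5,fy=2.5))
E
```

```text
1.3 [0.5831 0.1799 0.2682] yaw 88.1 F [-0.2  0.4 -0. ] w 0.08555376891457216 q [ 0.19  0.31  1.32 -0.    1.52 -1.35]
[[ 0.     0.034  0.999]
 [-0.005  0.999 -0.034]
 [-1.    -0.005  0.   ]] [107.20478903   5.474248    -4.32396235]
```

View pics/s1.png

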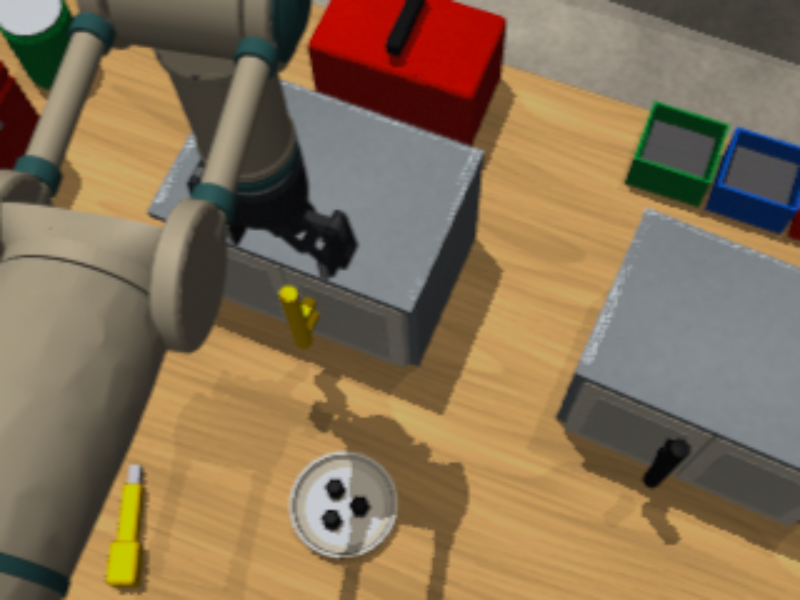

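Crop shows the open fingers above and just behind the yellow grip (grip at crop (300,315)). The tool is about 4–5 mm off the target, so I'll correct that and descend.

Emit:
{"name": "play_rows", "arguments": {"plan": [[[0,0.0,0.0055,-0.0045,0],[0,0.0,0.0055,-0.0045,0],[0,0.03,0.0055,-0.0045,0],[0,0.06,0.0055,-0.0045,0],[0,0.085,0.0055,-0.0045,0],[0,0.105,0.0055,-0.0045,0],[0,0.107,0.0055,-0.0045,0],[0,0.107,0.0055,-0.0045,0]]]}}

```text
clock: 2.15
position: [0.5755, 0.1887, 0.1617]
ee_rot: [0.706, 0.01, 0.708, -0.012]
contact_force: [-0.3, 0.9, 0.5]
width: 0.085
```

```bash
python3 st.py; python3 - <<'E'
from h import *
im,d=manip.get_image("scene");cv2.imwrite("pics/s2.png",cv2.resize(im[100:250,130:330,::-1],None,fx=4,fy=4))
s,p,R=tool();print(to(p,R,[*grip(0),.161])*1000)
E
```

```text
2.15 [0.5755 0.1887 0.1617] yaw 88.3 F [-0.3  0.9  0.5] w 0.08502904542959061 q [ 0.2   0.35  1.51 -0.    1.28 -1.34]
[ 1.5460902  -3.45276357  2.7597107 ]
```

View pics/s2.png

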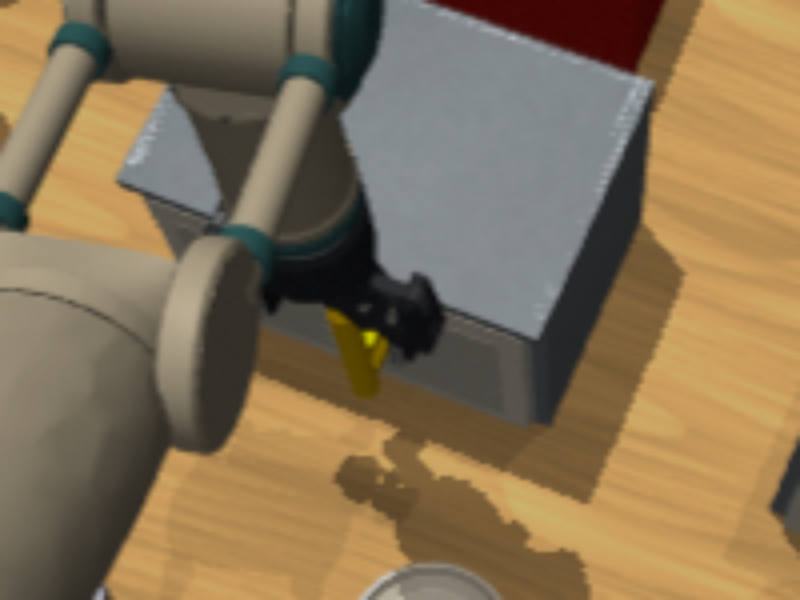

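The grip sits between the fingers at crop (355,340), and the residual is about 3 mm. I'll close now.

Emit:
{"name": "play_rows", "arguments": {"plan": [[[0,0.0,-0.003,0.0025,0],[0.5,0.0,-0.003,0.0025,0],[0.7,0.0,-0.003,0.0025,0],[1,0.0,-0.003,0.0025,0],[1,0.0,-0.003,0.0025,0],[1,0.0,-0.003,0.0025,0],[1,0.0,-0.003,0.0025,0],[1,0.0,-0.003,0.0025,0]]], "grip_force": 30}}

```text
clock: 3.0
position: [0.5783, 0.1884, 0.163]
ee_rot: [0.707, 0.012, 0.707, -0.01]
contact_force: [-2.7, 6.6, 2.1]
width: 0.0187
```

```bash
cat > plan.py <<'E'
from h import *
import sys
q0=float(sys.argv[1]);qs=np.linspace(q0,float(sys.argv[2]),int(sys.argv[3])+1)[1:]
s,p,R=tool();print(R.round(3).tolist())
off=p[:2]-grip(q0);print("offset mm",off*1000)
# estimate nearest q
qq=np.linspace(0,1.35,271);dd=[np.linalg.norm(p[:2]-grip(a)) for a in qq];print("nearest q",qq[np.argmin(dd)],min(dd)*1000)
for q in qs:
    t=to(p,R,[*grip(q),p[2]])*1000;print(round(q,3),t.round(1),"turn",-np.degrees(q-q0).round(1))
E
python3 st.py; python3 plan.py 0 .48 8
```

```text
3.0 [0.5783 0.1884 0.163 ] yaw 88.2 F [-2.7  6.6  2.1] w 0.018694060548606527 q [ 0.2   0.35  1.51  0.    1.28 -1.34]
[[-0.001, 0.031, 1.0], [0.003, 1.0, -0.031], [-1.0, 0.003, -0.001]]
offset mm [-0.74798434  3.37384019]
nearest q 0.0 3.4557601491506267
0.06 [-0.  -5.8 -5.7] turn -3.4
0.12 [ -0.   -7.7 -12. ] turn -6.9
0.18 [ -0.   -8.9 -18.1] turn -10.3
0.24 [ -0.   -9.5 -24. ] turn -13.8
0.3 [  0.   -9.5 -29.6] turn -17.2
0.36 [  0.   -8.8 -34.9] turn -20.6
0.42 [  0.   -7.5 -40. ] turn -24.1
0.48 [  0.   -5.6 -44.7] turn -27.5
```

```bash
sed -i 's/G0=np.array(\[.579,.185\])/G0=np.array([.5783,.1882])/' h.py; python3 plan.py 0 .4 10
```

```text
[[-0.001, 0.031, 1.0], [0.003, 1.0, -0.031], [-1.0, 0.003, -0.001]]
offset mm [-0.04798434  0.17384019]
nearest q 0.0 0.18034109046894992
0.04 [-0.  -1.9 -4.3] turn -2.3
0.08 [-0.  -3.3 -8.6] turn -4.6
0.12 [  0.   -4.5 -12.8] turn -6.9
0.16 [  0.   -5.4 -16.9] turn -9.2
0.2 [  0.   -6.  -20.9] turn -11.5
0.24 [  0.   -6.3 -24.8] turn -13.8
0.28 [  0.   -6.4 -28.5] turn -16.0
0.32 [  0.   -6.1 -32.2] turn -18.3
0.36 [  0.   -5.6 -35.7] turn -20.6
0.4 [  0.   -4.8 -39.1] turn -22.9
```

Emit:
{"name": "play_rows", "arguments": {"plan": [[[1,0,-0.0018,-0.0043,-2.3],[1,0,-0.0033,-0.0086,-4.6],[1,0,-0.0045,-0.0128,-6.9],[1,0,-0.0054,-0.0169,-9.2],[1,0,-0.006,-0.0209,-11.5],[1,0,-0.0063,-0.0248,-13.8],[1,0,-0.0064,-0.0285,-16]]]}}

```text
clock: 3.7
position: [0.5504, 0.1827, 0.1631]
ee_rot: [0.702, -0.087, 0.701, 0.089]
contact_force: [2.2, 0.2, -1.0]
width: 0.0191
```

```bash
python3 st.py; python3 plan.py .28 .76 12
```

```text
3.7 [0.5504 0.1827 0.1631] yaw 104.3 F [ 2.2  0.2 -1. ] w 0.019086689823452657 q [ 0.2   0.31  1.57  0.    1.26 -1.62]
[[0.001, -0.247, 0.969], [0.003, 0.969, 0.247], [-1.0, 0.003, 0.002]]
offset mm [ 0.84911146 -0.1455545 ]
nearest q 0.27 0.13153048051664526
0.32 [-0.   1.6 -4.2] turn -2.3
0.36 [-0.   3.1 -7.5] turn -4.6
0.4 [ -0.    4.8 -10.5] turn -6.9
0.44 [  0.    6.7 -13.4] turn -9.2
0.48 [  0.    8.9 -16. ] turn -11.5
0.52 [  0.   11.3 -18.4] turn -13.8
0.56 [  0.   13.9 -20.6] turn -16.0
0.6 [  0.   16.7 -22.6] turn -18.3
0.64 [  0.   19.8 -24.4] turn -20.6
0.68 [  0.   23.  -25.9] turn -22.9
0.72 [  0.   26.5 -27.2] turn -25.2
0.76 [  0.1  30.2 -28.2] turn -27.5
```

The door is following, with forces of about 2 N. I'll keep going.

Emit:
{"name": "play_rows", "arguments": {"plan": [[[1,0,0.0016,-0.0042,-2.3],[1,0,0.0031,-0.0075,-4.6],[1,0,0.0048,-0.0105,-6.9],[1,0,0.0067,-0.0134,-9.2],[1,0,0.0089,-0.016,-11.5],[1,0,0.0113,-0.0184,-13.8],[1,0,0.0139,-0.0206,-16],[1,0,0.0167,-0.0226,-18.3],[1,0,0.0198,-0.0244,-20.6],[1,0,0.023,-0.0259,-22.9]]]}}

```text
clock: 4.7
position: [0.5205, 0.1979, 0.1631]
ee_rot: [0.671, -0.226, 0.669, 0.226]
contact_force: [2.1, -1.0, -1.7]
width: 0.0189
```

```bash
python3 st.py; python3 plan.py .68 1.08 10
```

```text
4.7 [0.5205 0.1979 0.1631] yaw 127.3 F [ 2.1 -1.  -1.7] w 0.018889401064115633 q [ 0.24  0.28  1.62  0.    1.24 -1.98]
[[0.003, -0.606, 0.796], [0.002, 0.796, 0.606], [-1.0, 0.0, 0.003]]
offset mm [ 0.91340999 -0.78086505]
nearest q 0.665 0.3018930443656819
0.72 [ 0.   4.9 -0.1] turn -2.3
0.76 [0.  8.6 0.4] turn -4.6
0.8 [ 0.  12.5  1.1] turn -6.9
0.84 [ 0.  16.4  2.2] turn -9.2
0.88 [ 0.  20.4  3.5] turn -11.5
0.92 [ 0.  24.5  5.1] turn -13.8
0.96 [ 0.  28.6  7. ] turn -16.0
1.0 [ 0.  32.8  9.2] turn -18.3
1.04 [ 0.  37.  11.6] turn -20.6
1.08 [ 0.  41.3 14.4] turn -22.9
```

Emit:
{"name": "play_rows", "arguments": {"plan": [[[1,0,0.0049,-0.0001,-2.3],[1,0,0.0086,0.0004,-4.6],[1,0,0.0125,0.0011,-6.9],[1,0,0.0164,0.0022,-9.2],[1,0,0.0204,0.0035,-11.5],[1,0,0.0245,0.0051,-13.8],[1,0,0.0286,0.007,-16],[1,0,0.0328,0.0092,-18.3],[1,0,0.037,0.0116,-20.6],[1,0,0.0413,0.0144,-22.9]]]}}

```text
clock: 5.7
position: [0.5087, 0.2387, 0.1631]
ee_rot: [0.613, -0.356, 0.61, 0.354]
contact_force: [4.6, -3.1, -2.2]
width: 0.0191
```

```bash
python3 st.py; python3 plan.py 1.08 1.32 6
```

```text
5.7 [0.5087 0.2387 0.1631] yaw 150.3 F [ 4.6 -3.1 -2.2] w 0.01905299963435193 q [ 0.32  0.28  1.61 -0.    1.24 -2.31]
[[0.006, -0.868, 0.496], [0.0, 0.496, 0.868], [-1.0, -0.005, 0.003]]
offset mm [ 1.77315769 -0.7130815 ]
nearest q 1.075 1.734115293300484
1.12 [-0.   4.7  4.2] turn -2.3
1.16 [-0.   7.4  8.9] turn -4.6
1.2 [-0.  10.  13.8] turn -6.9
1.24 [ 0.  12.5 19. ] turn -9.2
1.28 [ 0.  14.9 24.4] turn -11.5
1.32 [ 0.  17.3 30. ] turn -13.8
```

Emit:
{"name": "play_rows", "arguments": {"plan": [[[1,0,0.0034,0.005,-2.3],[1,0,0.006,0.0097,-4.6],[1,0,0.0086,0.0146,-6.9],[1,0,0.0112,0.0198,-9.2],[1,0,0.0136,0.0252,-11.5],[1,0,0.016,0.0305,-13.8],[1,0,0.016,0.0305,-13.8]]]}}

```text
clock: 6.4
position: [0.5114, 0.2735, 0.1631]
ee_rot: [0.567, -0.428, 0.562, 0.425]
contact_force: [3.9, 0.6, -0.8]
width: 0.0193
```

```bash
python3 st.py; python3 plan.py 1.32 1.35 1;python3 - <<'E'
from h import *
for n in("scene","top"):
    im,d=manip.get_image(n);c=im[100:250,130:330] if n=="scene" else im[90:240,110:310]
    cv2.imwrite(f"pics/{n}3.png",cv2.resize(c[:,:,::-1],None,fx=4,fy=4))
E
```

```text
6.4 [0.5114 0.2735 0.1631] yaw 164.1 F [ 3.9  0.6 -0.8] w 0.01926249014036352 q [ 0.37  0.31  1.58 -0.    1.25 -2.49]
[[0.008, -0.962, 0.274], [0.001, 0.274, 0.962], [-1.0, -0.008, 0.003]]
offset mm [2.75138039 0.11020771]
nearest q 1.325 2.722720024734681
1.35 [-0.   3.2  3.8] turn -1.7
```

View pics/scene3.png

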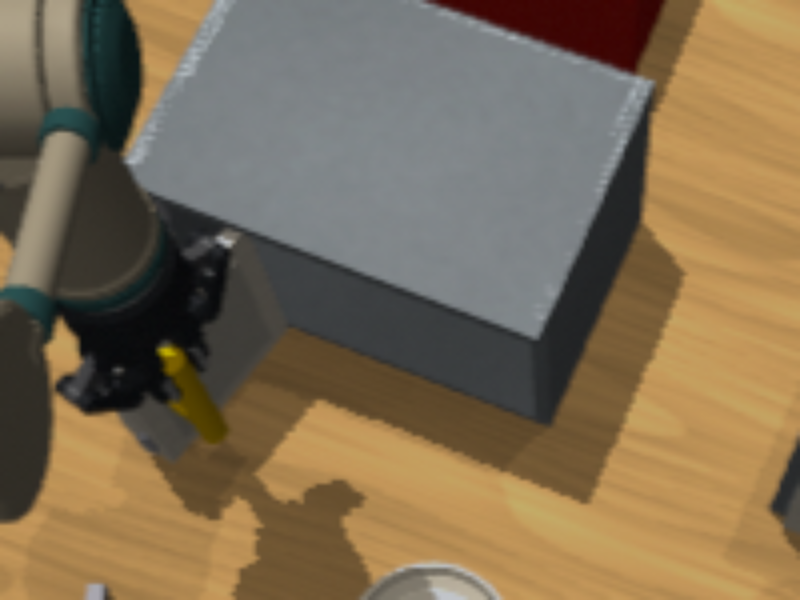

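The door is folded out, with the grip at crop (190,390) and the lead panel nearly perpendicular to the front. The opening estimate is about 1.32 rad. The jaws lie along the panel, so I'll release and lift straight up.

Emit:
{"name": "play_rows", "arguments": {"plan": [[[0.6,0,0,0,0],[0.4,0,0,0,0],[0.2,0,0,0,0],[0,0,0,0,0],[0,0,0,0,0],[0,-0.02,0,0,0],[0,-0.045,0,0,0],[0,-0.075,0,0,0],[0,-0.11,0,0,0],[0,-0.12,0,0,0],[0,-0.12,0,0,0]]]}}

```text
clock: 7.6
position: [0.5111, 0.2735, 0.2849]
ee_rot: [0.568, -0.428, 0.561, 0.424]
contact_force: [0.6, -0.4, -0.3]
width: 0.0852
```

```bash
python3 st.py
```

```text
7.6 [0.5111 0.2735 0.2849] yaw 164.0 F [ 0.6 -0.4 -0.3] w 0.08521164917934311 q [ 0.37  0.25  1.37 -0.    1.52 -2.49]
```

Emit:
{"name": "play_rows", "arguments": {"plan": [[[0,-0.01,0.04,0,0],[0,-0.01,0.08,0,0],[0,-0.01,0.12,0.01,0],[0,-0.01,0.16,0.03,0],[0,-0.01,0.2,0.05,0],[0,-0.01,0.2,0.07,0],[0,-0.01,0.2,0.07,0],[0,-0.01,0.2,0.07,0]]]}}

```text
clock: 8.4
position: [0.3373, 0.395, 0.2913]
ee_rot: [0.567, -0.428, 0.562, 0.424]
contact_force: [0.6, 0.4, 0.0]
width: 0.0853
```

```bash
python3 st.py;python3 - <<'E'
from h import *
for n in("scene","top"):
    im,d=manip.get_image(n)
    cv2.imwrite(f"pics/{n}4.png",im[:,:,::-1])
    w=pts(n,im,d);hsv=cv2.cvtColor(im,cv2.COLOR_RGB2HSV)
    y=(hsv[...,0]>22)&(hsv[...,0]<35)&(hsv[...,1]>180)&(w[...,2]>.2)&(w[...,2]<.22)&(w[...,0]>.4)&(abs(w[...,1]-.25)<.12)
    P=w[y];
    if len(P):
        g=P.mean(0);qq=np.linspace(0,1.35,271);dd=[np.linalg.norm(g[:2]-grip(a)) for a in qq];print(n,len(P),g,"q",qq[np.argmin(dd)],min(dd))
    v,u=np.mgrid[:420,:560];c=(238,262) if n=="scene" else (251,252)
    D=w[(w[...,2]>.012)&(w[...,2]<.03)&(np.hypot(u-c[0],v-c[1])<30)];print(" dish",(D.min(0)+D.max(0))/2)
E
```

```text
8.4 [0.3373 0.395  0.2913] yaw 164.1 F [0.6 0.4 0. ] w 0.08530370041004637 q [ 0.74  0.15  1.47 -0.01  1.51 -2.13]
scene 55 [0.51014727 0.27332936 0.20870506] q 1.32 0.0015442538340406972
 dish [0.43310284 0.08305011 0.0209364 ]
top 6 [0.50724843 0.26532838 0.20931086] q 1.2650000000000001 0.00042917198115364797
 dish [0.4318152  0.08006273 0.02097696]
```

View pics/scene4.png

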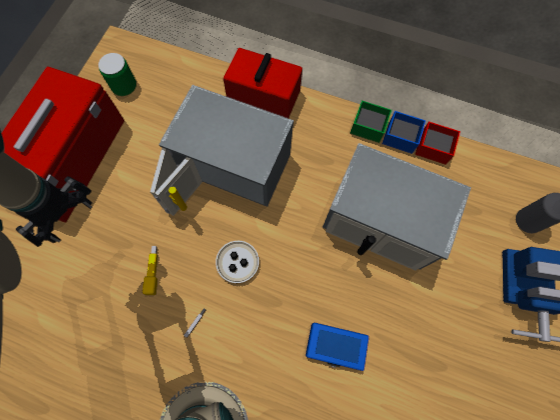

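View pics/top4.png

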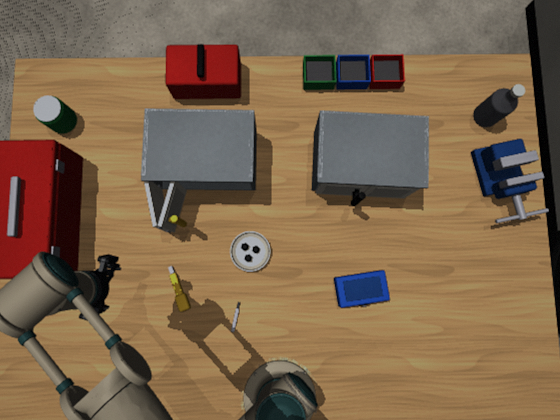

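```bash
python3 - <<'E'
from h import *
z=np.load("top0.npz");w=pts("top",z["im"],z["d"]);h=cv2.cvtColor(z["im"],cv2.COLOR_RGB2HSV)
b=w[140:280,0:85][(h[140:280,0:85,1]>180)&(h[140:280,0:85,2]>60)&(w[140:280,0:85,2]>.03)];print("box",b.min(0),b.max(0))
s=manip.get_state();print(np.abs(s["qd"]).max(),s["contact_force"])
manip.sign_off()
E
```

```text
box [0.3594929  0.60560305 0.10274492] [0.73632839 0.77809559 0.21711136]
0.0071577113936568525 [ 0.28662656 -0.23493616 -0.19526812]
the job is handed in; nothing more can be done
```

The left cupboard's door, the one with the yellow grip, is folded open and released, and I've handed the job in after about 8.5 s on the robot's clock. I pinched the grip from above, drew it along its path while turning the tool with the lead panel, then opened the fingers, lifted straight up and backed away.

Last checks:
- **Door angle:** the scene camera puts it at about 1.32 rad, matching the tool pose at release. The top camera reads 1.27 rad, but from only 6 pixels. Both are above the required 1.15.
- **Black-grip door:** it looks shut in both pictures; I judged this by eye and did not measure an angle.
- **Dish:** its measured position is unchanged to within 0.2 mm.
- **Arm:** it is at rest clear of everything, with contact force readings under 1 N.

One measurement was off. My first camera fix on the grip was about 3 mm wrong in y. That showed as a side force of about 7 N when the fingers closed. I corrected it from the held pose, and readings at the checks between pulls stayed below 6 N.

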